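Present the notched witness plate to the code reader

TASK

Three gold-coated glass witness plates stand on edge in the slotted rack; only one has a corner cut out, and that corner marks its frosted end, whose frosted, engraved face is the one you look at when the notch is at the upper right. Grip that plate by its coated part with your fingers off the frosted end, draw it straight up out of its slot until it is clear of the rack, and present it to the hands-free code reader: frosted face square to the reader's window, right way up with the notched long edge uppermost, and the middle of the frosted field straight in front of the window about 15 cm away. Leave the other plates and the things on the bench alone, do not bump the reader, and finish still holding the plate steady there in the air: do not put it down or let go.

Things in the scene. Friction and masses are not known exactly. Their poses are not given: they have to be found in the camera images.
- plate_centre (a point): Centre of the notched glass plate: loose, 100 long (x) x 8 thick (y) x 60 mm high (z), 120 g, standing on its long edge in the rack, top edge 66 mm above the bench, 40 mm of it above the rack. A 12 x 12 mm notch is cut from its +x +z corner. Frosted field: on the -y face, x from +14 to +50 mm, full height, with a small dark engraved square. The rest (x below +14 mm) is gold-coated, its middle at x -18 mm: grip there.
- plate_label (a point): Middle of the frosted field, on the notched plate's frosted face: x +32 mm, y -4 mm, z 0 from the plate's centre. Same axes as the plate: x along its length to the frosted end, z from the lower long edge to the notched long edge (up at the start); the frosted face looks along -y.
- rack: Fixed black plastic rack, 110 (x) x 174 (y) x 26 mm high, alike from both ends; origin under its middle, on the bench. Nine open-topped slots along y, 16 mm apart, 10 mm wide, floor 6 mm above the bench. The three plates stand at y = -64, 0 and +64 mm in any order, upright, their axes parallel to the rack's. It may stand at any yaw.
- blank1_centre (a point): Centre of a plain glass plate, 100 x 8 x 60 mm with all four corners whole and no frosted end, standing in the rack. Leave alone.
- blank2_centre (a point): Centre of the second plain glass plate, same as the first. Leave alone.
- reader_window (a point): Middle of the code reader's window, 286 mm above the bench, on the front of a black head (46 wide, 36 high, 70 mm long) that lies behind it, to its +x. It looks along its own -x, 35 degrees below level, towards the robot's side of the bench; its y is level. The reading point, 150 mm out from the window along -x, is about 200 mm above the bench.
- reader: Fixed stand of the reader; origin on the bench, 50 mm horizontally behind the window; the reader looks to the stand's -x. Round black foot of radius 60 mm, 10 mm high, centred 30 mm behind the origin; bent steel rod of 12 mm, 45 mm behind the origin, up to 335 mm high, to the back of the head.
- pliers: Pliers lying on the bench, 130 x 60 mm, 14 mm high, one orange and one black handle; origin near the joint. Leave alone.
- brooch: Flat gold filigree piece, 70 x 55 mm, about 15 mm high, lying on the bench; origin under its middle. Leave alone.
- dish: Round steel dish with gold links, 80 mm across, 16 mm high; origin under its middle. Leave alone.

How it is judged:
By the outcome, as a careful person would: the job done as asked, in the order asked, and still so for the second after the job is handed in, while the arm keeps its last pose, push and grip.
It also fails if it takes over 38 s, if anything falls off the work surface, if the arm or the gripper's body presses on something with over 40 N, if the wrist force passes 120 N, or if a joint passes its speed limit or range.

ROBOT

A 7-joint arm with a two-finger parallel gripper is mounted at the origin on the work surface. World frame = base frame: x ahead of the robot, y to its left, z up, the work surface at z = 0. Lengths are in m, angles in rad, forces in N, time in s.
With the tool pointing down it reaches from about 0.425 to 0.875 m from the base axis. Payload 8.4 kg.
Tool frame: the origin (TCP) lies midway between the tips of the shut fingers; the grasp point (between the pads) lies 19 mm behind it; z points along the fingers, y is the direction in which the jaws open and shut (so a half turn about z gives the same grasp; the last joint's range is limited). The gripper opens to 85 mm and grips with 20 to 120 N. Pads are 22 mm wide; open, the fingers measure 114 mm over their backs; the gripper's body (76 mm by 85 mm) begins 54 mm behind the grasp point. The pads swing forward as they close: fully open they stand 13 mm farther back than shut.
Start: joints at [-1.422, 0.333, 0.04, 1.465, -0.013, 1.343, -0.059], TCP at [0.159, 0.63, 0.231] pointing down, gripper open.
Joint ranges: [-2.58, 2.58], [-0.38, 2.09], [-1.3, 1.39], [0.25, 2.4], [-1.5, 4.64], [0.08, 2.09], [-2.65, 2.65]. Speed limits (rad/s): [2.22, 2.22, 2.79, 2.79, 3.14, 3.14, 3.14].

INTERFACE

Orientations are given as a rotation vector (axis times angle).
In Python, from rig import * gives the robot as it stands. The module is installed in compiled form; this text tells all that it offers.
- The arm moves only by the tool move_arm, never from a script. Its argument "increments" is a list of rows, each an object of numbers: "ax", "ay", "az": the turn, a rotation vector about the world's x, y, z in units of 8 degrees (1.0 is 8 degrees); "dx", "dy", "dz": the shift along the world's x, y, z in mm; "grip": the opening, from -1 (shut) to 1 (fully open). A call has 1 to 10 rows; each row shifts and turns the commanded pose from where the row before left it; what a row does not reach is not made up. A row lasts 1/10 s, in which the tool goes at most 50 mm and 8.59 degrees, less where a joint would pass 70% of its speed; a pose out of reach is approached as far as the arm can. A call is refused whole if a number of a shift passes 50 or a number of a turn 1, either way. A call with a gripper value outside its range is refused whole. The fingers move at their own pace and stop on an object; "force" is the grip in N (left out, the last holds). Time passes only in rows, so rows that do not move let the fingers close. It gives the time, the measured TCP pose, the force and the opening at its end, in the units of the state.
- observe(): the state, without advancing time (a new reading comes with each control period).
- camera(name): name is "side" or "top" or "wrist"; returns a dict with "pixels" (480x640x3 uint8, red, green, blue), "intrinsics" (3x3 intrinsics, pixels), "rvec" (rotation vector, rad) and "tvec" (3), from world to camera coordinates, as OpenCV has them. Camera axes: x right, y down, z forward; pixel columns grow to the right and rows downward; lengths in m; the calibration is good to about 2 mm. The wrist camera is an equidistant fisheye: a pixel r from the principal point sees the ray r / f radians off the axis. A picture is of the moment at which its call begins. There is no depth.
- finish_job(): hands the job in, once; it reports no verdict.
The state is a dict: "time": time; "joint_positions": joint angles; "dq": joint speeds; "joint_efforts": joint torques, N m; "ee_pos": TCP position; "tcp_rot": TCP orientation; "ft_force": force on the tool from outside, world axes, zero at the start; "torque": the same for the moment, N m; "grip_width": finger opening in m.
Only numpy, scipy, OpenCV 4.12 (cv2) and the standard library are available. Lean on these libraries where they do the work, as an engineer would, in place of code of your own. Each camera call takes 0.05 s, during which the arm holds its last target.

## Working session

There is one attempt and no reset: what is moved stays moved. The work goes in short steps, Python scripts to look and compute and a tool call to move; the robot and the scene stay as the last step left them, time stands still between calls to the robot, and variables do not carry over. Pictures are saved under pics/ and viewed, and the job is handed in when it is done.

Besides the shell and the picture viewer there is one more tool, called after "Request:" as name(argument=value, ...) on one line, values as JSON. move_arm: Moves the arm, as the interface text tells. Its arguments: {"type":"object","properties":{"increments":{"type":"array","items":{"type":"object","properties":{"ax":{"type":"number"},"ay":{"type":"number"},"az":{"type":"number"},"dx":{"type":"number"},"dy":{"type":"number"},"dz":{"type":"number"},"grip":{"type":"number"}}}},"force":{"type":"number"}},"required":["increments"]}

```bash
mkdir -p pics; ls
python3 - <<'E'
from rig import *
import cv2,numpy as np
s=observe()
print(s['time'],s['ee_pos'],s['tcp_rot'],s['grip_width'])
for n in ['side','top','wrist']:
    c=camera(n); cv2.imwrite(f'pics/{n}0.png',c['pixels'][:,:,::-1])
    np.savez(f'{n}0.npz',**c)
    print(n,c['intrinsics'].tolist(),c['rvec'],c['tvec'])
E
```

```text
pics
0.0 [0.15933255 0.62967529 0.23039735] [-3.88280928e-01 -3.11737893e+00  2.62348443e-03] 0.08569558418950313
side [[470.1209450641101, 0.0, 318.01187566926694], [0.0, 470.1209450641101, 242.3209987948307], [0.0, 0.0, 1.0]] [ 0.48642206 -2.79549897  1.01983403] [0.50724776 0.30382496 0.87742451]
top [[543.7251702161639, 0.0, 310.8855408990183], [0.0, 543.7251702161639, 240.0411638044263], [0.0, 0.0, 1.0]] [ 2.1673055  -2.15439981  0.11966679] [-0.03028802  0.55571268  1.15664582]
wrist [[371.64829954431775, 0.0, 320.9887076530018], [0.0, 371.64829954431775, 233.56407856533005], [0.0, 0.0, 1.0]] [-2.3077755  -1.7974665  -0.23296418] [-0.64904007 -0.03408601  0.37970737]
```

View pics/side0.png

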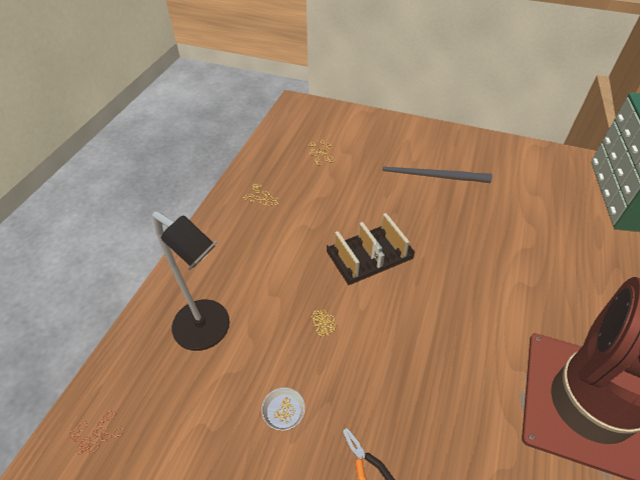

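View pics/top0.png

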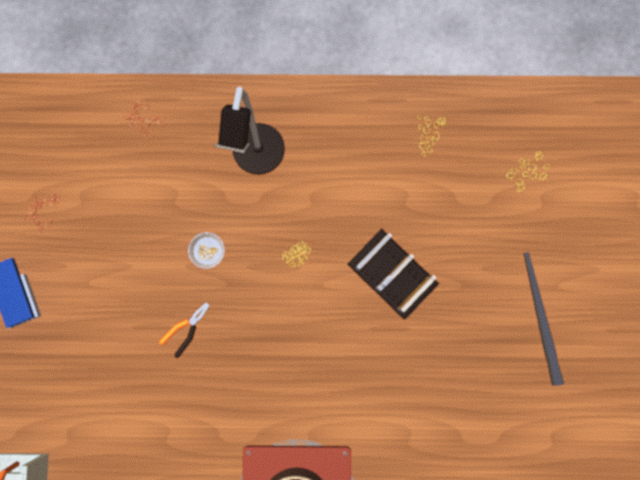

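View pics/wrist0.png

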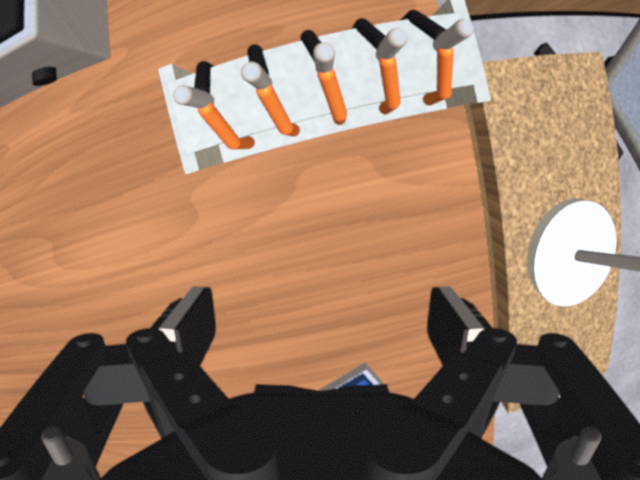

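The side view shows the rack near (370,250) and the reader head near (188,240). The top view shows the rack near (393,273) and the reader near (236,128). The wrist camera doesn't see the rack. I'll enlarge both.

Run:
```python
import cv2,numpy as np
s=np.load('side0.npz')['pixels'][:,:,::-1]; t=np.load('top0.npz')['pixels'][:,:,::-1]
a=cv2.resize(s[205:290,320:420],None,fx=4,fy=4,interpolation=cv2.INTER_CUBIC)
b=cv2.resize(t[225:325,345:445],None,fx=4,fy=4,interpolation=cv2.INTER_CUBIC)
im=np.zeros((400,800,3),np.uint8); im[:340,:400]=a; im[:,400:]=b
cv2.imwrite('pics/z1.png',im)
a=cv2.resize(s[200:360,140:240],None,fx=3.5,fy=3.5,interpolation=cv2.INTER_CUBIC)
b=cv2.resize(t[80:180,210:290],None,fx=5,fy=5,interpolation=cv2.INTER_CUBIC)
im=np.zeros((560,800,3),np.uint8); im[:560,:350]=a; im[:500,400:]=b
cv2.imwrite('pics/z2.png',im)
```

```text
(no output)
```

View pics/z1.png

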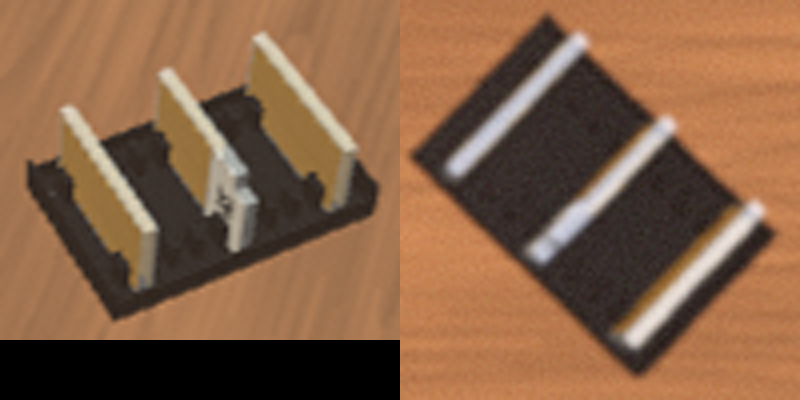

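View pics/z2.png

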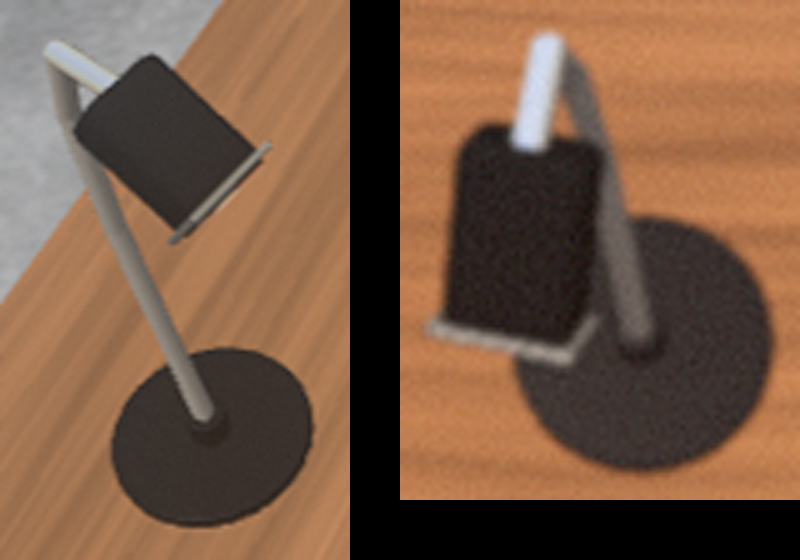

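The middle plate is the notched one. Its frosted end is at lower-left in the top view, zoomed (535,255), and its engraving is visible in the side view, zoomed (225,205). Next I'll measure the rack, plate and reader.

```bash
cat > h.py <<'E'
import cv2,numpy as np
from scipy.spatial.transform import Rotation as R
def ld(n): 
    d=np.load(n); return {k:d[k] for k in d.files}
def cam(c):
    Rm=cv2.Rodrigues(np.array(c['rvec']))[0]; return Rm,-Rm.T@np.array(c['tvec'])
def rays(c,uv,fish=False):
    K=np.array(c['intrinsics']);Rm,o=cam(c); uv=np.atleast_2d(np.array(uv,float))
    p=(uv-[K[0,2],K[1,2]])/K[0,0]
    if fish:
        r=np.linalg.norm(p,axis=1,keepdims=True); d=np.hstack([p/np.maximum(r,1e-9)*np.sin(r),np.cos(r)])
    else: d=np.hstack([p,np.ones((len(p),1))])
    d=d@Rm; return o,d/np.linalg.norm(d,axis=1,keepdims=True)
def onz(c,uv,z,fish=False):
    o,d=rays(c,uv,fish); return o+d*((z-o[2])/d[:,2])[:,None]
def tri(ods):
    A=np.zeros((3,3));b=np.zeros(3)
    for o,d in ods:
        d=d.reshape(3);P=np.eye(3)-np.outer(d,d);A+=P;b+=P@o
    x=np.linalg.solve(A,b); return x,[np.linalg.norm((np.eye(3)-np.outer(d.ravel(),d.ravel()))@(x-o))*1e3 for o,d in ods]
def proj(c,X):
    return cv2.projectPoints(np.atleast_2d(np.array(X,float)),np.array(c['rvec']),np.array(c['tvec']),np.array(c['intrinsics']),None)[0].reshape(-1,2)
E
python3 - <<'E'
from h import *
np.set_printoptions(precision=4,suppress=True)
s=ld('side0.npz');t=ld('top0.npz')
print('cams',cam(s)[1],cam(t)[1])
zt=lambda u,v:(345+(u-400-1.5)/4,225+(v-1.5)/4)
zs=lambda u,v:(320+(u-1.5)/4,205+(v-1.5)/4)
# rack top corners (top)
c=onz(t,[zt(545,15),zt(775,232),zt(638,378),zt(412,155)],.026)
print('rack corners',c[:,:2],c.mean(0)); e=c[1]-c[0]; print('long axis',np.degrees(np.arctan2(e[1],e[0])),np.linalg.norm(e)); e=c[2]-c[3]; print(np.degrees(np.arctan2(e[1],e[0])),np.linalg.norm(e))
e=c[3]-c[0];print(np.degrees(np.arctan2(e[1],e[0])),np.linalg.norm(e))
# masks on top: light plate top
im=t['pixels'].astype(int); hsv=cv2.cvtColor(t['pixels'],cv2.COLOR_RGB2HSV)
m=((hsv[...,1]<70)&(hsv[...,2]>140)).astype(np.uint8); m[:225]=0;m[325:]=0;m[:,:345]=0;m[:,445:]=0
n,l,st,ce=cv2.connectedComponentsWithStats(m)
for i in range(1,n):
    if st[i,4]>15:
        pts=np.argwhere(l==i)[:,::-1].astype(np.float32); r=cv2.minAreaRect(pts)
        w=onz(t,pts,.066); ctr=w.mean(0); u=np.linalg.svd(w[:,:2]-ctr[:2])[2][0]; u*=np.sign(u[1])
        a=(w[:,:2]-ctr[:2])@u; print('plate',st[i,4],r,ctr,np.degrees(np.arctan2(u[1],u[0])),a.min(),a.max(), ctr[:2]+u*(a.min()+a.max())/2)
# foot
for nme,cc,box in (('top',t,(100,190,215,300)),('side',s,(290,360,160,240))):
    g=cc['pixels'].max(2); m=np.zeros_like(g); a,b,x,y=box; m[a:b,x:y]=(g[a:b,x:y]<75)*255
    cv2.imwrite(f'pics/m_{nme}.png',m[a:b,x:y])
    if nme=='side':
        k=max(cv2.findContours(m,cv2.RETR_EXTERNAL,cv2.CHAIN_APPROX_NONE)[0],key=cv2.contourArea)
        p=onz(s,cv2.convexHull(k)[:,0].astype(float),.01); A=np.c_[2*p[:,:2],np.ones(len(p))]; x=np.linalg.lstsq(A,(p[:,:2]**2).sum(1),rcond=None)[0]
        print('foot side',x[:2],np.sqrt(x[2]+x[0]**2+x[1]**2))
yt=lambda u,v:(210+(u-400-2)/5,80+(v-2)/5)
p=onz(t,[yt(*q) for q in [(772,340),(760,270),(700,225),(650,217),(560,430),(645,470),(720,445),(765,390)]],.01)
A=np.c_[2*p[:,:2],np.ones(len(p))]; x=np.linalg.lstsq(A,(p[:,:2]**2).sum(1),rcond=None)[0]; print('foot top',x[:2],np.sqrt(x[2]+x[0]**2+x[1]**2))
E
```

```text
cams [0.3566 0.4842 0.8706] [ 0.4204 -0.0317  1.2124]
rack corners [[ 0.5833 -0.1808]
 [ 0.4649 -0.3048]
 [ 0.3858 -0.2293]
 [ 0.5057 -0.1075]] [ 0.4849 -0.2056  0.026 ]
long axis -133.66691900113702 0.17141471322829704
-134.54282574287984 0.17084844201877072
136.63663471110004 0.10671978968214237
plate 224 ((373.8696594238281, 250.85546875), (4.713139533996582, 46.71552276611328), 43.87669372558594) [ 0.5294 -0.1602  0.066 ] 136.11492368170522 -0.05047726585958438 0.04926027299127548 [ 0.5299 -0.1606]
plate 240 ((395.25006103515625, 271.7500305175781), (5.656853675842285, 47.37614822387695), 45.0) [ 0.4841 -0.2044  0.066 ] 134.51481602595229 -0.052328454782833767 0.04838398956893112 [ 0.4854 -0.2058]
plate 228 ((417.8258056640625, 293.3122253417969), (4.993752479553223, 47.440643310546875), 43.7811279296875) [ 0.441  -0.2527  0.066 ] 136.06064707221188 -0.04975842605429828 0.05058810488588579 [ 0.4407 -0.2524]
foot side [0.7668 0.0958] 0.05940594602527849
foot top [0.7687 0.0916] 0.058380672320214905
```

Request:
move_arm(increments=[{"dx": 27, "dy": -38, "az": -0.375}, {"dx": 27, "dy": -38, "az": -0.375}, {"dx": 27, "dy": -38, "az": -0.375}, {"dx": 27, "dy": -38, "az": -0.375}, {"dx": 27, "dy": -38, "az": -0.375}, {"dx": 27, "dy": -38, "az": -0.375}, {"dx": 27, "dy": -38, "az": -0.375}, {"dx": 27, "dy": -38, "az": -0.375}, {"dx": 27, "dy": -38, "az": -0.375}, {"dx": 27, "dy": -38, "az": -0.375}])

```text
validation failed for argument at $.in...
```

Run:
```python
from h import *
np.set_printoptions(precision=4,suppress=True)
s=ld('side0.npz');t=ld('top0.npz')
yt=lambda u,v:(210+(u-400-2)/5,80+(v-2)/5)
p=onz(t,[yt(*q) for q in [(432,327),(575,358),(475,127),(603,150)]],.27)
for a,b in ((0,1),(2,3)):
    e=p[b]-p[a]; print('level dir',np.degrees(np.arctan2(e[1],e[0])))
F=np.array([.7678,.0937])
def pts(yaw):
    L=np.array([np.cos(yaw),np.sin(yaw)]); W=np.r_[F+.08*L,.286]
    n=np.r_[L*np.cos(np.radians(35)),-np.sin(np.radians(35))]; y=np.array([-L[1],L[0],0]); u=np.cross(n,y); 
    if u[2]<0:u=-u
    q=[W]+[W+a*.023*y+b*.018*u for a in(-1,1) for b in(-1,1)]+[W+a*.023*y+b*.018*u-n*.07 for a in(-1,1) for b in(-1,1)]
    return np.array(q)
yaw=np.radians(168)
q=pts(yaw);print(q[0])
ims=[]
for c,(a,b,x,y) in ((s,(200,290,140,230)),(t,(80,170,210,300))):
    k=4.4;im=cv2.resize(c['pixels'][a:b,x:y,::-1],None,fx=k,fy=k,interpolation=cv2.INTER_CUBIC)
    for i,w in enumerate(proj(c,q)):
        cv2.circle(im,tuple(int(v) for v in ((w-[x,a])*k+k/2)),3,[(0,0,255),(0,255,0),(255,255,0)][0 if i==0 else 1 if i<5 else 2],-1)
    ims.append(im)
cv2.imwrite('pics/ov.png',np.hstack(ims))
```

```text
level dir -102.19249732989785
level dir -100.22081808449428
[0.6895 0.1103 0.286 ]
```

View pics/ov.png

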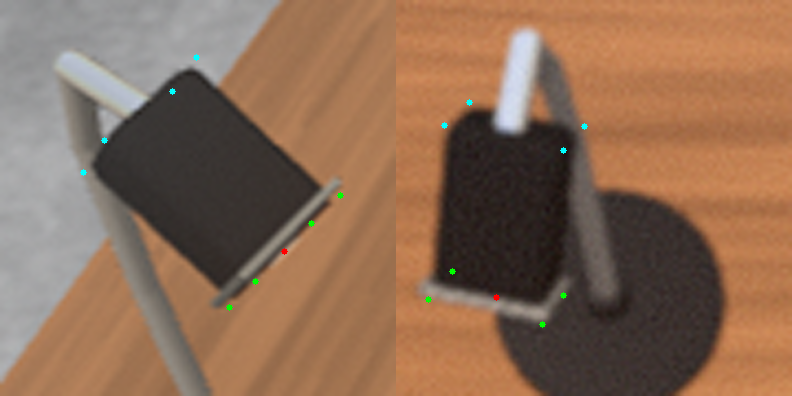

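The overlay shows the reader model fits to about 4 mm: the bezel is 2-3 px behind the predicted window in both views, and the yaw agrees at about 168°. The move call was refused, so I'll retry with rounder numbers.

Request:
move_arm(increments=[{"dx": 27, "dy": -38, "az": -0.4}, {"dx": 27, "dy": -38, "az": -0.4}, {"dx": 27, "dy": -38, "az": -0.4}, {"dx": 27, "dy": -38, "az": -0.4}, {"dx": 27, "dy": -38, "az": -0.4}, {"dx": 27, "dy": -38, "az": -0.4}, {"dx": 27, "dy": -38, "az": -0.4}, {"dx": 27, "dy": -38, "az": -0.4}, {"dx": 27, "dy": -38, "az": -0.4}, {"dx": 27, "dy": -38, "az": -0.2}])

```text
validation failed for argument at $.in...
```

Request:
move_arm(increments=[{"dx": 27, "dy": -38, "dz": 0, "ax": 0, "ay": 0, "az": -0.4, "grip": 1}])

```text
time: 0.25
ee_pos: [0.1812, 0.5948, 0.2297]
tcp_rot: [-0.463, -3.104, 0.001]
ft_force: [0.4, 0.6, 1.0]
grip_width: 0.0853
```

All the keys are needed in every row.

Request:
move_arm(increments=[{"dx": 27, "dy": -38, "dz": 0, "ax": 0, "ay": 0, "az": -0.4, "grip": 0.5}, {"dx": 27, "dy": -38, "dz": 0, "ax": 0, "ay": 0, "az": -0.4, "grip": 0}, {"dx": 27, "dy": -38, "dz": 0, "ax": 0, "ay": 0, "az": -0.4, "grip": 0}, {"dx": 27, "dy": -38, "dz": 0, "ax": 0, "ay": 0, "az": -0.4, "grip": 0}, {"dx": 27, "dy": -38, "dz": 0, "ax": 0, "ay": 0, "az": -0.4, "grip": 0}, {"dx": 27, "dy": -38, "dz": 0, "ax": 0, "ay": 0, "az": -0.4, "grip": 0}, {"dx": 27, "dy": -38, "dz": 0, "ax": 0, "ay": 0, "az": -0.4, "grip": 0}, {"dx": 27, "dy": -38, "dz": 0, "ax": 0, "ay": 0, "az": -0.4, "grip": 0}, {"dx": 27, "dy": -38, "dz": 0, "ax": 0, "ay": 0, "az": -0.2, "grip": 0}])

```text
time: 1.15
ee_pos: [0.4301, 0.2483, 0.2313]
tcp_rot: [-1.195, -2.905, -0.0]
ft_force: [1.0, 1.9, 0.6]
grip_width: 0.0426
```

Request:
move_arm(increments=[{"dx": 6, "dy": -40, "dz": 0, "ax": 0, "ay": 0, "az": 0, "grip": 0}, {"dx": 6, "dy": -40, "dz": 0, "ax": 0, "ay": 0, "az": 0, "grip": 0}, {"dx": 6, "dy": -40, "dz": 0, "ax": 0, "ay": 0, "az": 0, "grip": 0}, {"dx": 6, "dy": -40, "dz": 0, "ax": 0, "ay": 0, "az": 0, "grip": 0}, {"dx": 6, "dy": -40, "dz": 0, "ax": 0, "ay": 0, "az": 0, "grip": 0}, {"dx": 6, "dy": -40, "dz": 0, "ax": 0, "ay": 0, "az": 0, "grip": 0}, {"dx": 6, "dy": -40, "dz": 0, "ax": 0, "ay": 0, "az": 0, "grip": 0}, {"dx": 6, "dy": -40, "dz": 0, "ax": 0, "ay": 0, "az": 0, "grip": 0}, {"dx": 6, "dy": -40, "dz": 0, "ax": 0, "ay": 0, "az": 0, "grip": 0}, {"dx": 6, "dy": -40, "dz": 0, "ax": 0, "ay": 0, "az": 0, "grip": 0}])

```text
time: 2.15
ee_pos: [0.4893, -0.1514, 0.2315]
tcp_rot: [1.192, 2.906, 0.001]
ft_force: [0.8, 0.2, -0.1]
grip_width: 0.0432
```

Run:
```python
from rig import *
from h import *
for n in ['wrist']:
    c=camera(n); cv2.imwrite(f'pics/{n}1.png',c['pixels'][:,:,::-1]); np.savez(f'{n}1.npz',**c)
s=observe(); print(s['joint_positions'],s['tcp_rot'],s['ee_pos'],s['time'])
```

```text
[-0.6122118   0.03983269  0.87342142  1.826249   -0.02972631  1.28735057
  1.05600536] [ 1.19893518e+00  2.90083018e+00 -2.57847844e-03] [ 0.48916236 -0.15831394  0.23189419] 2.2
```

View pics/wrist1.png

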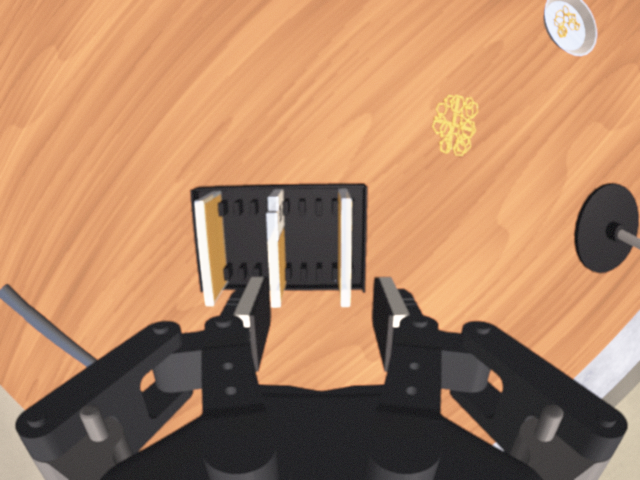

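Wrist view: the notched plate is in the middle at about (276,250), with its notch toward the upper end (276,210). The blanks are at (208,250) and (346,250). I'll measure from this closer view.

Run:
```python
from h import *
np.set_printoptions(precision=4,suppress=True)
c=ld('wrist1.npz'); hsv=cv2.cvtColor(c['pixels'],cv2.COLOR_RGB2HSV)
m=((hsv[...,1]<50)&(hsv[...,2]>190)).astype(np.uint8); M=np.zeros_like(m); M[180:310,190:365]=m[180:310,190:365]
M[270:,235:272]=0
n,l,st,ce=cv2.connectedComponentsWithStats(M)
for i in range(1,n):
    if st[i,4]>100:
        pts=np.argwhere(l==i)[:,::-1].astype(float); w=onz(c,pts,.066,True); k=w.mean(0)
        u=np.linalg.svd(w[:,:2]-k[:2],full_matrices=False)[2][0];u*=np.sign(u[1]); v=np.array([-u[1],u[0]]);a=(w[:,:2]-k[:2])@u;b=(w[:,:2]-k[:2])@v
        print(st[i],np.degrees(np.arctan2(u[1],u[0])),a.min(),a.max(),np.percentile(b,[2,98]),k[:2]+u*(a.min()+a.max())/2)
# rack corners at z=.026
g=onz(c,[(194,189),(366,185),(365,291),(203,291)],.026,True);print(g,g.mean(0))
im=c['pixels'][170:320,180:380,::-1]; cv2.imwrite('pics/w1z.png',cv2.resize(im,None,fx=4,fy=4,interpolation=cv2.INTER_CUBIC))
```

```text
[ 267  192   17  116 1150] 133.960293945566 -0.05903033204765329 0.04792735898104501 [-0.0063  0.0054] [ 0.4849 -0.2051]
[ 341  198   11  109 1103] 136.08982174345385 -0.05293150814134589 0.047301725210559184 [-0.0043  0.0042] [ 0.5305 -0.1617]
[195 201  19 105 936] 135.92537309222288 -0.051829984029625326 0.04811152886380311 [-0.0041  0.0042] [ 0.4415 -0.254 ]
[[ 0.3893 -0.2284  0.026 ]
 [ 0.5053 -0.1074  0.026 ]
 [ 0.5846 -0.1819  0.026 ]
 [ 0.4664 -0.3047  0.026 ]] [ 0.4864 -0.2056  0.026 ]
```

View pics/w1z.png

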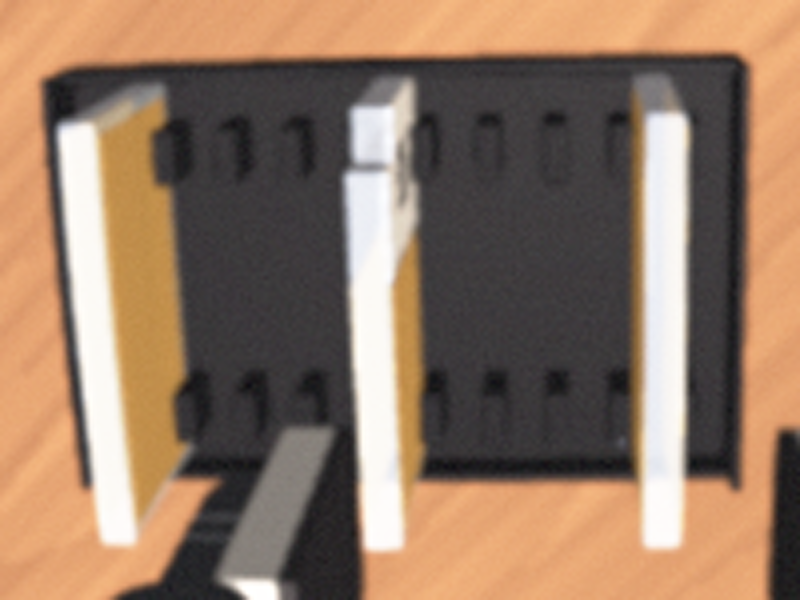

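Request:
move_arm(increments=[{"dx": 4, "dy": -30, "dz": 0, "ax": 0, "ay": 0, "az": 0.1, "grip": 0}, {"dx": 5, "dy": -30, "dz": 0, "ax": 0, "ay": 0, "az": 0, "grip": 0}, {"dx": 0, "dy": 0, "dz": -35, "ax": 0, "ay": 0, "az": 0, "grip": 0}, {"dx": 0, "dy": 0, "dz": -35, "ax": 0, "ay": 0, "az": 0, "grip": 0}, {"dx": 0, "dy": 0, "dz": -30, "ax": 0, "ay": 0, "az": 0, "grip": 0}, {"dx": 0, "dy": 0, "dz": 0, "ax": 0, "ay": 0, "az": 0, "grip": 0}, {"dx": 0, "dy": 0, "dz": 0, "ax": 0, "ay": 0, "az": 0, "grip": 0}, {"dx": 0, "dy": 0, "dz": 0, "ax": 0, "ay": 0, "az": 0, "grip": 0}])

```text
time: 3.0
ee_pos: [0.4994, -0.2103, 0.133]
tcp_rot: [1.171, 2.913, 0.001]
ft_force: [0.5, 0.4, 0.8]
grip_width: 0.0427
```

```bash
cat > st.py <<'E'
from rig import *
from h import *
np.set_printoptions(precision=4,suppress=True)
s=observe(); Rm=R.from_rotvec(s['tcp_rot']).as_matrix()
print('t',s['time'],'pos',np.array(s['ee_pos']),'w',s['grip_width'],'F',np.array(s['ft_force']),'\nq',np.array(s['joint_positions']),'\ny yaw',np.degrees(np.arctan2(Rm[1,1],Rm[0,1])),'z',Rm[:,2],'y',Rm[:,1])
E
python3 - <<'E'
from st import *
c=camera('wrist'); cv2.imwrite('pics/wrist2.png',c['pixels'][:,:,::-1]); np.savez('wrist2.npz',**c)
E
```

```text
t 3.0 pos [ 0.4994 -0.2103  0.133 ] w 0.042650622324724156 F [0.4602 0.4142 0.8087] 
q [-0.4624  0.2551  0.9006  1.888  -0.2243  1.1011  1.3309] 
y yaw 46.20048495599765 z [ 0.0022 -0.0004 -1.    ] y [0.6921 0.7218 0.0012]
```

View pics/wrist2.png

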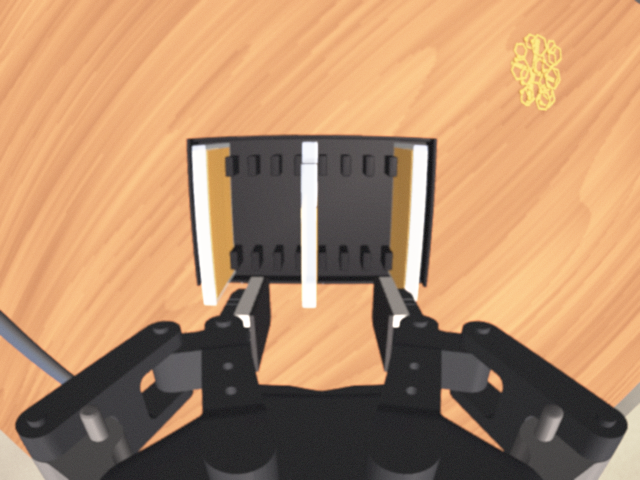

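Run:
```python
from h import *
np.set_printoptions(precision=4,suppress=True)
c=ld('wrist2.npz'); hsv=cv2.cvtColor(c['pixels'],cv2.COLOR_RGB2HSV)
m=((hsv[...,1]<60)&(hsv[...,2]>170)).astype(np.uint8); M=np.zeros_like(m); M[130:310,190:430]=m[130:310,190:430]
M[272:,235:295]=0;M[272:,325:405]=0
n,l,st,ce=cv2.connectedComponentsWithStats(M); cs=[]
for i in range(1,n):
    if st[i,4]>300:
        pts=np.argwhere(l==i)[:,::-1].astype(float); w=onz(c,pts,.066,True); k=w.mean(0)
        u=np.linalg.svd(w[:,:2]-k[:2],full_matrices=False)[2][0];u*=np.sign(u[1]); v=np.array([-u[1],u[0]]);a=(w[:,:2]-k[:2])@u;b=(w[:,:2]-k[:2])@v
        p=k[:2]+u*(a.min()+a.max())/2; cs.append(p)
        print(st[i],np.degrees(np.arctan2(u[1],u[0])),a.min(),a.max(),np.percentile(b,[2,98]),p)
```

```text
[ 301  142   17  166 2542] 135.347795465176 -0.05386483592137016 0.04724160573008565 [-0.0043  0.0044] [ 0.4861 -0.2076]
[ 192  145   26  161 2221] 135.8733063328107 -0.05313021550026047 0.048166833497494996 [-0.0043  0.0044] [ 0.4417 -0.2539]
[ 405  145   23  157 2126] 136.26933994446782 -0.05314645223538084 0.044256330052201226 [-0.0042  0.0043] [ 0.5295 -0.1603]
```

Request:
move_arm(increments=[{"dx": -1, "dy": -9, "dz": 0, "ax": 0, "ay": 0, "az": 0, "grip": 0}, {"dx": 0, "dy": 0, "dz": -25, "ax": 0, "ay": 0, "az": 0, "grip": 0}, {"dx": 0, "dy": 0, "dz": -25, "ax": 0, "ay": 0, "az": 0, "grip": 0}, {"dx": 0, "dy": 0, "dz": 0, "ax": 0, "ay": 0, "az": 0, "grip": 0}, {"dx": 0, "dy": 0, "dz": 0, "ax": 0, "ay": 0, "az": 0, "grip": 0}])

```text
time: 3.55
ee_pos: [0.4975, -0.2196, 0.0822]
tcp_rot: [1.173, 2.914, -0.001]
ft_force: [0.6, -0.6, 0.1]
grip_width: 0.0429
```

```bash
python3 st.py
```

```text
t 3.55 pos [ 0.4975 -0.2196  0.0822] w 0.04288764723221563 F [ 0.6451 -0.5824  0.1042] 
q [-0.4     0.3374  0.8676  1.9289 -0.3022  1.0104  1.4088] 
y yaw 46.166252875218824 z [ 0.0001 -0.0005 -1.    ] y [ 0.6926  0.7214 -0.0003]
```

Next I lower to TCP z ≈ 0.031 m, with the tips just above the rack, and then close.

Request:
move_arm(increments=[{"dx": 1, "dy": 0, "dz": -20, "ax": 0, "ay": 0, "az": 0, "grip": 0}, {"dx": 0, "dy": 0, "dz": -20, "ax": 0, "ay": 0, "az": 0, "grip": 0}, {"dx": 0, "dy": 0, "dz": -11, "ax": 0, "ay": 0, "az": 0, "grip": 0}, {"dx": 0, "dy": 0, "dz": 0, "ax": 0, "ay": 0, "az": 0, "grip": 0}, {"dx": 0, "dy": 0, "dz": 0, "ax": 0, "ay": 0, "az": 0, "grip": 0}])

```text
time: 4.05
ee_pos: [0.499, -0.2193, 0.0314]
tcp_rot: [1.172, 2.914, -0.0]
ft_force: [0.6, 0.6, 0.3]
grip_width: 0.0424
```

Run:
```python
from st import *
c=camera('wrist'); cv2.imwrite('pics/wrist3.png',c['pixels'][:,:,::-1]); np.savez('wrist3.npz',**c)
```

```text
t 4.05 pos [ 0.499  -0.2193  0.0314] w 0.04241772538574109 F [0.5964 0.5906 0.2734] 
q [-0.3486  0.4178  0.8171  1.9626 -0.3812  0.9192  1.4679] 
y yaw 46.19021904478524 z [ 0.001  -0.0004 -1.    ] y [0.6923 0.7216 0.0003]
```

View pics/wrist3.png

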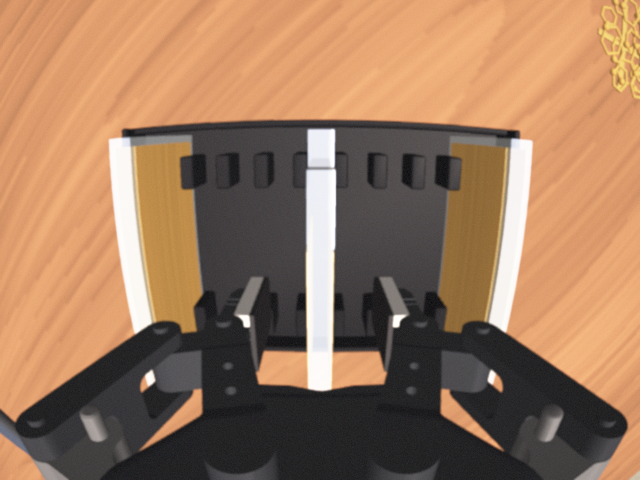

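The plate at column 320 is centred between the pads at 255 and 388, so I'll close.

Request:
move_arm(increments=[{"dx": 0, "dy": 0, "dz": 0, "ax": 0, "ay": 0, "az": 0, "grip": -1}, {"dx": 0, "dy": 0, "dz": 0, "ax": 0, "ay": 0, "az": 0, "grip": -1}, {"dx": 0, "dy": 0, "dz": 0, "ax": 0, "ay": 0, "az": 0, "grip": -1}, {"dx": 0, "dy": 0, "dz": 0, "ax": 0, "ay": 0, "az": 0, "grip": -1}, {"dx": 0, "dy": 0, "dz": 0, "ax": 0, "ay": 0, "az": 0, "grip": -1}, {"dx": 0, "dy": 0, "dz": 0, "ax": 0, "ay": 0, "az": 0, "grip": -1}], force=50)

```text
time: 4.7
ee_pos: [0.4989, -0.2189, 0.0309]
tcp_rot: [1.171, 2.914, 0.001]
ft_force: [-1.3, 1.8, 6.7]
grip_width: 0.0077
```

```bash
python3 st.py
```

```text
t 4.7 pos [ 0.4989 -0.2189  0.0309] w 0.00769195691825262 F [-1.3034  1.8148  6.6903] 
q [-0.3485  0.4182  0.8165  1.9632 -0.3822  0.9186  1.4685] 
y yaw 46.20231370468938 z [ 0.0009  0.0001 -1.    ] y [0.6921 0.7218 0.0007]
```

Request:
move_arm(increments=[{"dx": 0, "dy": 0, "dz": 6, "ax": 0, "ay": 0, "az": 0, "grip": -1}, {"dx": 0, "dy": 0, "dz": 12, "ax": 0, "ay": 0, "az": 0, "grip": -1}, {"dx": 0, "dy": 0, "dz": 12, "ax": 0, "ay": 0, "az": 0, "grip": -1}, {"dx": 0, "dy": 0, "dz": 12, "ax": 0, "ay": 0, "az": 0, "grip": -1}, {"dx": 0, "dy": 0, "dz": 12, "ax": 0, "ay": 0, "az": 0, "grip": -1}, {"dx": 0, "dy": 0, "dz": 16, "ax": 0, "ay": 0, "az": 0, "grip": -1}, {"dx": 0, "dy": 0, "dz": 20, "ax": 0, "ay": 0, "az": 0, "grip": -1}, {"dx": 0, "dy": 0, "dz": 20, "ax": 0, "ay": 0, "az": 0, "grip": -1}, {"dx": 0, "dy": 0, "dz": 20, "ax": 0, "ay": 0, "az": 0, "grip": -1}, {"dx": 0, "dy": 0, "dz": 20, "ax": 0, "ay": 0, "az": 0, "grip": -1}])

```text
time: 5.7
ee_pos: [0.4983, -0.219, 0.1821]
tcp_rot: [1.172, 2.914, 0.0]
ft_force: [0.2, 0.5, -0.8]
grip_width: 0.0073
```

Request:
move_arm(increments=[{"dx": 0, "dy": 0, "dz": 25, "ax": 0, "ay": 0, "az": 0, "grip": -1}, {"dx": 0, "dy": 0, "dz": 20, "ax": 0, "ay": 0, "az": 0, "grip": -1}, {"dx": 0, "dy": 0, "dz": 0, "ax": 0, "ay": 0, "az": 0, "grip": -1}, {"dx": 0, "dy": 0, "dz": 0, "ax": 0, "ay": 0, "az": 0, "grip": -1}])

```text
time: 6.1
ee_pos: [0.4984, -0.2188, 0.2257]
tcp_rot: [1.171, 2.914, 0.001]
ft_force: [-0.0, -0.1, -1.7]
grip_width: 0.0071
```

Run:
```python
from st import *
for n in ('wrist','side'):
    c=camera(n); cv2.imwrite(f'pics/{n}4.png',c['pixels'][:,:,::-1]); np.savez(f'{n}4.npz',**c)
a=cv2.imread('pics/side4.png')[100:300,300:500];b=cv2.imread('pics/wrist4.png')
cv2.imwrite('pics/c4.png',np.hstack([cv2.resize(a,(400,400)),cv2.resize(b,(400,300))[:, :].copy() if 0 else cv2.copyMakeBorder(cv2.resize(b,(400,300)),0,100,0,0,cv2.BORDER_CONSTANT)]))
```

```text
t 6.1 pos [ 0.4984 -0.2188  0.2257] w 0.007065009158182167 F [-0.0315 -0.0882 -1.6598] 
q [-0.5095  0.155   0.942   1.7683 -0.1313  1.2834  1.2704] 
y yaw 46.203687850911216 z [ 0.0009  0.0004 -1.    ] y [0.6921 0.7218 0.0009]
```

View pics/c4.png

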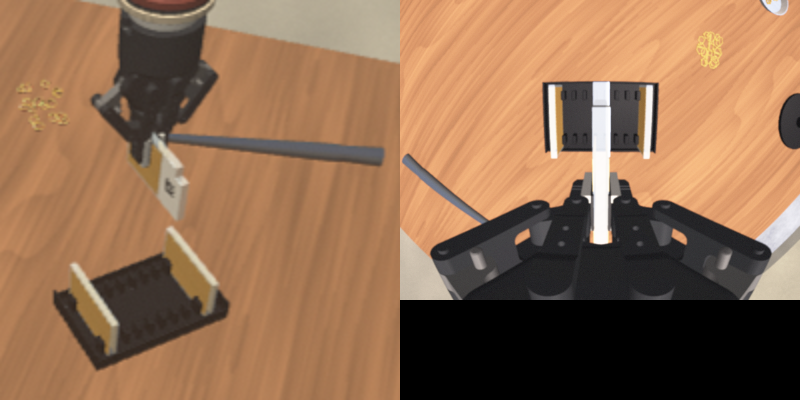

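The plate came out straight and level: the notch is at the upper end, the pads are on gold, and the blanks stayed in the rack. Next I carry it over and turn it.

Request:
move_arm(increments=[{"dx": 0, "dy": 20, "dz": 0, "ax": 0, "ay": 0, "az": -0.5, "grip": -1}, {"dx": 0, "dy": 30, "dz": 0, "ax": 0, "ay": 0, "az": -0.8, "grip": -1}, {"dx": 0, "dy": 35, "dz": 0, "ax": 0, "ay": 0, "az": -0.8, "grip": -1}, {"dx": 0, "dy": 35, "dz": 0, "ax": 0, "ay": 0, "az": -0.8, "grip": -1}, {"dx": 0, "dy": 35, "dz": 0, "ax": 0, "ay": 0, "az": -0.8, "grip": -1}, {"dx": 0, "dy": 35, "dz": 0, "ax": 0, "ay": 0, "az": -0.8, "grip": -1}, {"dx": 0, "dy": 35, "dz": 0, "ax": 0, "ay": 0, "az": -0.8, "grip": -1}, {"dx": 0, "dy": 35, "dz": 0, "ax": 0, "ay": 0, "az": -0.8, "grip": -1}, {"dx": 0, "dy": 30, "dz": 0, "ax": 0, "ay": 0, "az": -0.7, "grip": -1}, {"dx": 0, "dy": 16, "dz": 0, "ax": 0, "ay": 0, "az": -0.5, "grip": -1}])

```text
time: 7.2
ee_pos: [0.4975, 0.09, 0.2242]
tcp_rot: [-2.445, -1.971, 0.003]
ft_force: [-0.0, -0.2, -1.7]
grip_width: 0.0072
```

```bash
python3 st.py
```

```text
t 7.2 pos [0.4975 0.09   0.2242] w 0.007175457142137505 F [-0.0487 -0.2106 -1.6632] 
q [-0.9469  0.0268  0.7018  1.8471 -0.0179  1.2761 -0.4537] 
y yaw -12.245042105150496 z [-0.0019 -0.0006 -1.    ] y [ 0.9772 -0.2121 -0.0017]
```

Request:
move_arm(increments=[{"dx": 5, "dy": 0, "dz": -3, "ax": -0.1, "ay": -0.4, "az": 0, "grip": -1}, {"dx": 7, "dy": 0, "dz": -3, "ax": -0.1, "ay": -0.5, "az": 0, "grip": -1}, {"dx": 7, "dy": 0, "dz": -3, "ax": -0.1, "ay": -0.5, "az": 0, "grip": -1}, {"dx": 7, "dy": 0, "dz": -3, "ax": -0.1, "ay": -0.5, "az": 0, "grip": -1}, {"dx": 7, "dy": 0, "dz": -3, "ax": -0.1, "ay": -0.5, "az": 0, "grip": -1}, {"dx": 7, "dy": 0, "dz": -3, "ax": -0.1, "ay": -0.5, "az": 0, "grip": -1}, {"dx": 7, "dy": 0, "dz": -3, "ax": -0.1, "ay": -0.5, "az": 0, "grip": -1}, {"dx": 7, "dy": -1, "dz": -4, "ax": -0.1, "ay": -0.5, "az": 0, "grip": -1}, {"dx": 6, "dy": -1, "dz": -4, "ax": -0.1, "ay": -0.4, "az": 0, "grip": -1}, {"dx": 0, "dy": 0, "dz": 0, "ax": 0, "ay": 0, "az": 0, "grip": -1}])

```text
time: 8.2
ee_pos: [0.5566, 0.0845, 0.1936]
tcp_rot: [2.036, 1.646, 0.52]
ft_force: [-0.8, -0.7, -0.9]
grip_width: 0.0074
```

Request:
move_arm(increments=[{"dx": 0, "dy": 0, "dz": 0, "ax": 0, "ay": 0, "az": 0, "grip": -1}, {"dx": 0, "dy": 0, "dz": 0, "ax": 0, "ay": 0, "az": 0, "grip": -1}, {"dx": 0, "dy": 0, "dz": 0, "ax": 0, "ay": 0, "az": 0, "grip": -1}])

```text
time: 8.5
ee_pos: [0.5588, 0.0851, 0.1968]
tcp_rot: [2.038, 1.643, 0.525]
ft_force: [-0.1, -1.2, -0.6]
grip_width: 0.0073
```

Run:
```python
from st import *
L=np.array([.0495,.004,-.0051]); lab=np.array(s['ee_pos'])+Rm@L; W=np.array([.6925,.110,.286])
n=Rm[:,1]; print('n elev',np.degrees(np.arcsin(n[2])),'x',Rm[:,0],'label',lab,'W-lab',W-lab,np.linalg.norm(W-lab),'target',W-.15*np.array([.8012,-.1703,.5736]))
for k in ('wrist','side','top'):
    c=camera(k); cv2.imwrite(f'pics/{k}5.png',c['pixels'][:,:,::-1]); np.savez(f'{k}5.npz',**c)
```

```text
t 8.5 pos [0.5588 0.0851 0.1968] w 0.007310115474506548 F [-0.1337 -1.2044 -0.5585] 
q [-0.9304 -0.1927  0.4268  2.2226  0.7242  0.7295 -1.1683] 
y yaw -12.342540231930986 z [ 0.5632 -0.1177 -0.8179] y [ 0.799  -0.1748  0.5753]
n elev 35.12270304950408 x [0.2107 0.9775 0.0044] label [0.5696 0.1333 0.2035] W-lab [ 0.1229 -0.0233  0.0825] 0.14990839323128344 target [0.5723 0.1355 0.2   ]
```

View pics/wrist5.png

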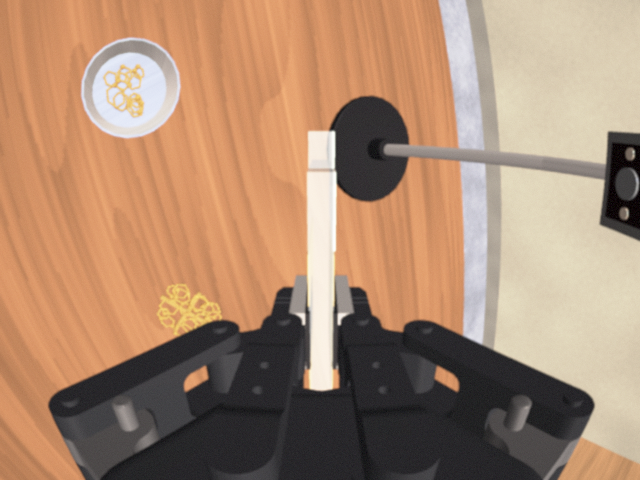

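View pics/side5.png

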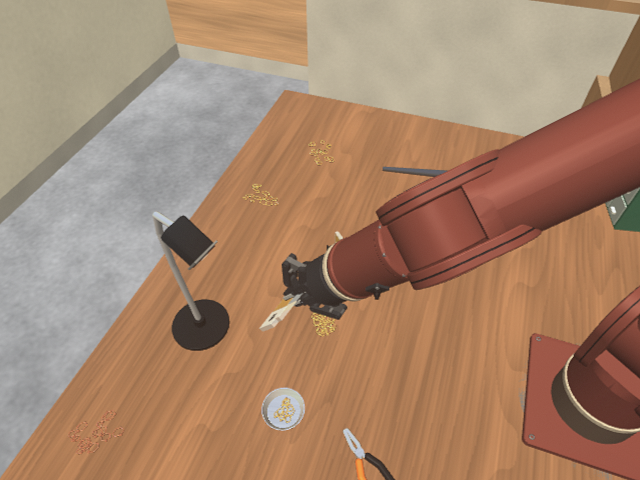

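View pics/top5.png

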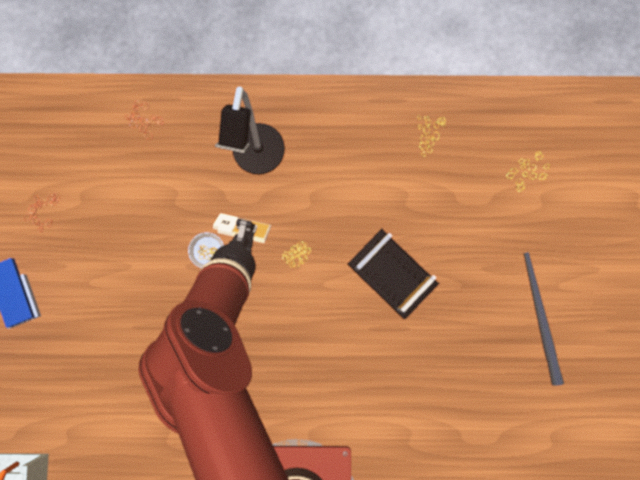

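The top view shows the frosted face with its engraving toward the reader at (228,222) and the gripper on gold. The wrist view shows the reader's window lens at (627,184). I'll use it to check the window position.

Run:
```python
from h import *
np.set_printoptions(precision=4,suppress=True)
c=ld('wrist5.npz');W=np.array([.6925,.110,.286])
L=np.array([-.978,.208,0]);n=np.array([.8012,-.1703,.5736]);y=np.array([.208,.978,0]);up=np.cross(n,y)*1
print('up',up)
for nm,uv in (('lens',(627,184)),('l1',(629,153)),('l2',(624,213)),('cornL',(610,132)),('cornR',(602,225))):
    o,d=rays(c,uv,True);d=d[0]
    X=o+d*((W-o)@n)/(d@n); e=X-W; print(nm,X,'level',e@y,'up',e@up)
im=cv2.resize(c['pixels'][110:250,560:640,::-1],None,fx=4,fy=4,interpolation=cv2.INTER_CUBIC)
t=ld('top5.npz')['pixels'][200:260,200:280,::-1]; t=cv2.resize(t,None,fx=6,fy=6,interpolation=cv2.INTER_CUBIC)
o=np.zeros((560,800,3),np.uint8);o[:,:320]=im;o[:360,320:]=t;cv2.imwrite('pics/z5.png',o)
```

```text
up [-0.561   0.1193  0.819 ]
lens [0.6924 0.1101 0.2862] level 7.50954793387242e-05 up 0.0002118767706102198
l1 [0.6959 0.1253 0.2858] level 0.015718969586964043 up -0.00025757320907229993
l2 [0.6891 0.0957 0.2865] level -0.014719627648627172 up 0.0006522001960641435
cornL [0.707  0.1332 0.2727] level 0.025674718643299295 up -0.01625661271997583
cornR [0.6961 0.0837 0.2732] level -0.024973683891252374 up -0.015601449608560794
```

View pics/z5.png

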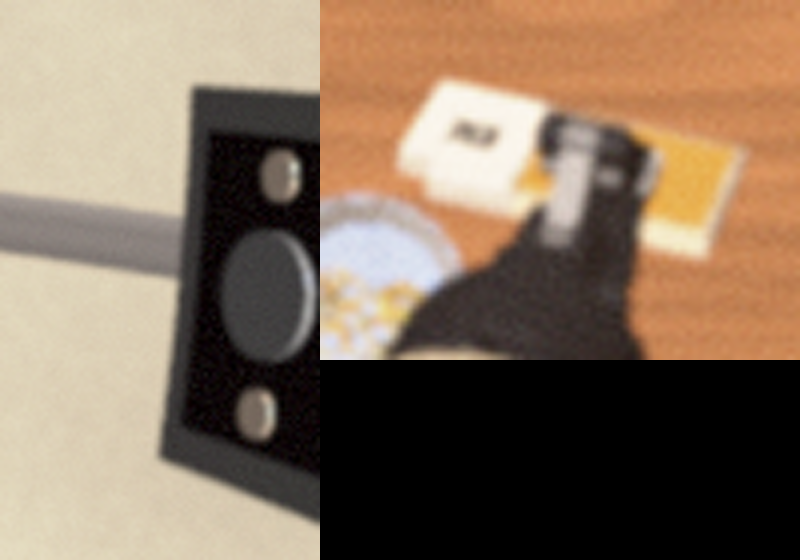

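The lens ray passes within 0.3 mm of my window estimate. I'll make the small final correction and let it settle.

Request:
move_arm(increments=[{"dx": 1, "dy": 1, "dz": -1, "ax": 0, "ay": 0, "az": 0, "grip": -1}, {"dx": 2, "dy": 1, "dz": -2, "ax": 0, "ay": 0, "az": 0, "grip": -1}, {"dx": 0, "dy": 0, "dz": 0, "ax": 0, "ay": 0, "az": 0, "grip": -1}, {"dx": 0, "dy": 0, "dz": 0, "ax": 0, "ay": 0, "az": 0, "grip": -1}, {"dx": 0, "dy": 0, "dz": 0, "ax": 0, "ay": 0, "az": 0, "grip": -1}, {"dx": 0, "dy": 0, "dz": 0, "ax": 0, "ay": 0, "az": 0, "grip": -1}, {"dx": 0, "dy": 0, "dz": 0, "ax": 0, "ay": 0, "az": 0, "grip": -1}, {"dx": 0, "dy": 0, "dz": 0, "ax": 0, "ay": 0, "az": 0, "grip": -1}])

```text
time: 9.45
ee_pos: [0.5614, 0.0871, 0.1934]
tcp_rot: [2.037, 1.644, 0.525]
ft_force: [-0.5, 0.2, -0.8]
grip_width: 0.0073
```

Run:
```python
from st import *
L=np.array([.0495,.004,-.0051]); lab=np.array(s['ee_pos'])+Rm@L; W=np.array([.6925,.110,.286])
n=Rm[:,1]; e=W-lab; print('n elev',np.degrees(np.arcsin(n[2])),'x',Rm[:,0],'label',lab,'dist',e@n,'off',e@Rm[:,0],e@Rm[:,2],'dqmax',np.abs(s['dq']).max())
c=camera('top')
# measured plate check: project predicted corners of frosted field & the plate into top
P=np.array(s['ee_pos'])+(np.array([[-.0325,.004,-.0351],[.0675,.004,.0249],[-.0325,.004,.0249],[.0675,.004,-.0351+.012],[.0555,.004,-.0351],[.0495,.004,-.0051]]))@Rm.T
t=c['pixels'][200:260,200:280,::-1]; t=cv2.resize(t,None,fx=8,fy=8,interpolation=cv2.INTER_CUBIC)
for w in proj(c,P): cv2.circle(t,tuple(int(v) for v in (w-[200,200])*8+4),3,(0,0,255),-1)
cv2.imwrite('pics/z6.png',t)
```

```text
t 9.45 pos [0.5614 0.0871 0.1934] w 0.007259953891512705 F [-0.4797  0.2159 -0.8066] 
q [-0.9306 -0.1796  0.4287  2.221   0.7253  0.7186 -1.1731] 
y yaw -12.29169027355148 z [ 0.5635 -0.1178 -0.8177] y [ 0.799  -0.1741  0.5756]
n elev 35.14483198669336 x [0.2102 0.9777 0.004 ] label [0.5722 0.1354 0.2   ] dist 0.15004638259764866 off 0.0008214238534801351 0.0004968694023014459 dqmax 0.0007686182836405996
```

View pics/z6.png

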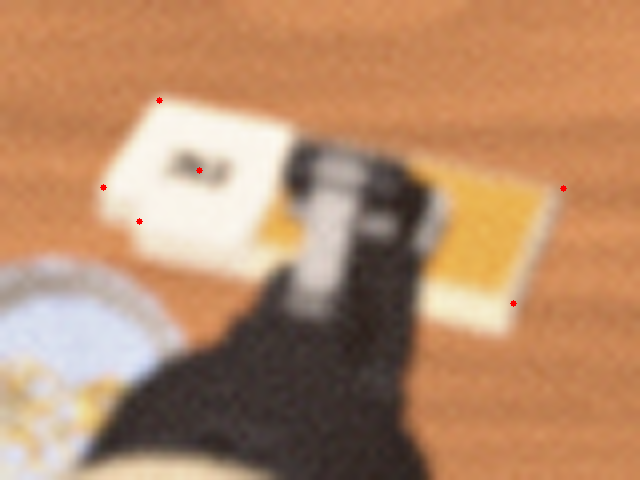

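The predicted corners and label centre fall on the seen plate within about 1 px, and the arm is still. I'll hand in.

```bash
python3 -c "
from rig import *
print(finish_job())"
```

```text
the job is handed in; nothing more can be done
None
```

The notched plate (the middle one in the rack) is out and held in front of the reader, and the job is handed in; `finish_job()` gives no verdict. I gripped it on the gold coating at 50 N, drew it straight up out of its slot, turned and tilted it, and left it in the air at the window.

**Last checks, by my measured poses:**

| Check | Result |
|---|---|
| Frosted-field middle to window | 150 mm |
| Sideways offset from the window axis | within 1 mm |
| Tilt of the frosted face | 35.1° (35° wanted) |
| Heading of the frosted face | -12.3° (about -12° wanted) |
| Joint speeds | essentially zero |
| Clock | about 9.5 s of the 38 s allowed |

- **Orientation:** the top view shows the notched edge uppermost and the engraving facing the reader. The plate's predicted corners fell within about 1 px of where it was seen.
- **Window position:** my first estimate, built from the foot, disagreed with the bezel by 3–4 mm, so I shifted it 3 mm. The wrist camera's view of the lens then agreed to 0.3 mm. The reader's heading rests on edges seen in the top view, good to about 1–2°.
- **Scene:** the last pictures show the two plain plates still in the rack and nothing else moved. The wrist force readings at the end of each move never exceeded about 7 N.
- **Refused calls:** the first two move calls were refused for missing row keys, and nothing moved.

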